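Book a full case on the shop's click counters

ROBOT

A 6-joint arm with a two-finger parallel gripper is mounted at the origin on the work surface. World frame = base frame: x ahead of the robot, y to its left, z up, the work surface at z = 0. Lengths are in mm, angles in rad, forces in N, time in s.
With the tool pointing down it reaches from about 350 to 775 mm from the base axis. Payload 7.3 kg.
Tool frame: the origin (TCP) lies at the very end of the fingers, on their centre line; the grasp point (between the pads) lies ctrl.tcp_to_grasp behind it (ctrl.tcp_to_grasp is the distance from the TCP to the grasp point, in mm); x points along the fingers, y is the direction in which the jaws open and shut, and the axes are right-handed (so a half turn about x gives the same grasp; the last joint's range is limited). The gripper opens to 92 mm and grips with 3 to 60 N. Pads are 19 mm wide; open, the fingers measure 130 mm over their backs; the gripper's body (75 mm by 190 mm) begins 47 mm behind the grasp point.
Start: joints at [-1.398, 0.342, 1.524, -0, 1.275, -0.146], TCP at [164.572, -498.559, 226.741] pointing down, gripper open.
Joint ranges: [-2.53, 2.53], [-0.77, 2.02], [0.04, 2.7], [-1, 4.14], [0.28, 2.66], [-3.11, 3.11]. Speed limits (rad/s): [2.57, 2.57, 3.14, 3.14, 3.14, 3.14].

INTERFACE

Orientations are given as a unit quaternion [w, x, y, z].
In Python, from station import ctrl gives the robot as it stands.
- The arm moves only by the tool arm_command, never from a script. Its argument "series" is a list of rows, each an object of numbers: "grip": the closure in counts, from 0 (fully open) to 255 (shut); "x", "y", "z": the shift along the tool's x, y, z in m; "spin": the turn about the tool's x in degrees. A call has 1 to 20 rows; each row shifts and turns the commanded pose from where the row before left it, along the tool's axes as they then stand; what a row does not reach is not made up. A row lasts 1/8 s, in which the tool goes at most 62.5 mm and 10.7 degrees, less where a joint would pass 70% of its speed; a pose out of reach is approached as far as the arm can. A call with a gripper value outside its range is refused whole. The fingers move at their own pace and stop on an object; the grip force is fixed at half the most. Time passes only in rows, so rows that do not move let the fingers close. It gives the time, the measured TCP pose, the force and the opening at its end, in the units of the state.
- ctrl.observe(): the state, without advancing time (a new reading comes with each control period).
- ctrl.snapshot(name): name is "side" or "top"; returns the picture (400x640x3 uint8, red, green, blue); there is no depth.
- ctrl.get_calibration(name): a dict with "vertical_fov" (degrees; the focal length in pixels is half the picture's height over the tangent of half this angle, whatever the lens; pixels are square), "cx", "cy" (the principal point, pixels), "pose" (4x4, takes a point from camera to world coordinates). Camera axes: x right, y up, looking along -z (the intrinsics and any distortion apply to the point x, -y, -z); pixel columns grow to the right and rows downward; lengths in mm; the calibration is good to about 2 mm. A picture is of the moment at which its call begins. get_calibration takes no time and is no camera call.
- ctrl.finish_job(): hands the job in, once; it reports no verdict.
The state is a dict: "time_s": time; "joints": joint angles; "dq": joint speeds; "joint_torque": joint torques, N m; "eef_pos": TCP position; "ee_rot": TCP orientation; "ft_force": force on the tool from outside, world axes, zero at the start; "moment": the same for the moment, N m; "gripper_width": finger opening in mm.
Only numpy, scipy, OpenCV 4.12 (cv2) and the standard library are available. Lean on these libraries where they do the work, as an engineer would, in place of code of your own. Each camera call takes 0.05 s, during which the arm holds its last target. There are 200 camera calls.

TASK

The last bottle has gone into the case, so book it. On the large click counter, flick the wheel clockwise (seen from above) with a fingertip, click by click, until the lobe with the raised rib stands at the pointer, without running past it; then flick the wheel of the small click counter clockwise by exactly one click, so that its ribbed lobe, which starts at its pointer, ends one click beyond it. Only touch the wheels: leave both counters standing where they are, pick nothing up, leave everything else on the table alone, and finish clear of everything.

Things in the scene. Friction and masses are not known exactly. Their poses are not given: they have to be found in the camera images.
- bottle_counter: The large click counter, loose, about 0.9 kg; origin at its underside, on the wheel's axis, z up. Brown wooden foot plate 150 x 124 mm, 12 mm high, reaching 63 mm to -x and 87 mm to +x of the origin; on it a column of radius 31 mm carrying a level white wheel that turns about the vertical axis. A steel pointer wedge stands on the plate towards +x.
- bottle_hub (a point): Centre of the large wheel on its axis, half-way up its 14 mm thickness (the wheel spans 40 to 54 mm above the table). Solid disc of radius 34 mm with six straight lobes every 60 degrees, 7 mm wide, out to radius 62 mm; the gaps between lobes are open to a fingertip from above and from outside, all round. Axes as the counter's.
- bottle_rib (a point): Outer end of the marked lobe of the large wheel, 62 mm from the axis, on the wheel's top face (54 mm up). On this one lobe stands a straight dark steel rib along the lobe, 8 mm high and 5 mm wide, its top 62 mm above the table.
- bottle_pointer (a point): Top of the pointer wedge of the large counter near its inner end, 64 mm from the axis in the counter's +x direction, 34 mm above the table. The wedge is 8 mm wide and covers radius 58 to 80 mm; fingertips 38 mm or more above the table pass over it.
- bottle_wheel (a joint): Angle of the large wheel: 0 = marked lobe at the pointer, growing as it turns clockwise seen from above; at value v the marked lobe is at angle -v about z from the counter's +x. A click is 1.047 rad. A spring resists (about 1 N at the lobe's end) for half a click, then snaps it on to the next click, damped. It also turns backwards if pushed. Starts near -2.09, -3.14 or -4.19.
- case_counter: The small click counter, loose, about 0.8 kg; origin at its underside, on the wheel's axis, z up. Brown wooden foot plate 120 x 96 mm, 12 mm high, reaching 48 mm to -x and 72 mm to +x of the origin; on it a column of radius 21 mm carrying a level white wheel that turns about the vertical axis. A steel pointer wedge stands on the plate towards +x.
- case_hub (a point): Centre of the small wheel on its axis, half-way up its 14 mm thickness (the wheel spans 40 to 54 mm above the table). Solid disc of radius 24 mm with six straight lobes every 60 degrees, 7 mm wide, out to radius 46 mm; the gaps between lobes are open to a fingertip from above and from outside, all round. Axes as the counter's.
- case_rib (a point): Outer end of the marked lobe of the small wheel, 46 mm from the axis, on the wheel's top face (54 mm up). On this one lobe stands a straight dark steel rib along the lobe, 8 mm high and 5 mm wide, its top 62 mm above the table.
- case_pointer (a point): Top of the pointer wedge of the small counter near its inner end, 48 mm from the axis in the counter's +x direction, 34 mm above the table. The wedge is 8 mm wide and covers radius 42 to 64 mm; fingertips 38 mm or more above the table pass over it.
- case_wheel (a joint): Angle of the small wheel: 0 = marked lobe at the pointer, growing as it turns clockwise seen from above; at value v the marked lobe is at angle -v about z from the counter's +x. A click is 1.047 rad. A spring resists (about 1 N at the lobe's end) for half a click, then snaps it on to the next click, damped. It also turns backwards if pushed. Starts near 0.
- amber_bottle: Bystander: upright amber spirit bottle, 68 mm diameter, 235 mm high, in the middle beyond the tin; origin at its underside.
- green_bottle: Bystander: upright green spirit bottle, 68 mm diameter, 220 mm high, on the left; origin at its underside.
- can: Bystander: drinks can, 66 mm diameter, 88 mm high, on the left nearer the robot; origin at its underside.
- jar: Bystander: glass jar, 68 mm diameter, 85 mm high, on the right; origin at its underside.
- tape: Bystander: roll of brown tape lying flat between the counters, 64 mm diameter, 24 mm high; origin at its underside.
- tin: Bystander: flat steel tin 75 x 50 x 22 mm beyond the tape; origin at its underside.
- opener: Bystander: bottle opener lying flat on the right, about 127 mm long, 8 mm high; origin at its underside.

How it is judged:
By the outcome, as a careful person would: the job done as asked, in the order asked, and still so for the second after the job is handed in, with the robot touching nothing.
It also fails if it takes over 72 s, if anything falls off the work surface, if the arm or the gripper's body presses on something with over 40 N, if the wrist force passes 120 N, or if a joint passes its speed limit or range.

## Working session

There is one attempt and no reset: what is moved stays moved. The work goes in short steps, Python scripts to look and compute and a tool call to move; the robot and the scene stay as the last step left them, time stands still between calls to the robot, and variables do not carry over. Pictures are saved under pics/ and viewed, about 8 in all and at most 12, crops included, and the job is handed in when it is done.

Besides the shell and the picture viewer there is one more tool, called after "Request:" as a command line: name --argument value ..., lists and objects as JSON in quotes. arm_command: Moves the arm, as the interface text tells. Its arguments: {"type":"object","properties":{"series":{"type":"array","items":{"type":"object","properties":{"grip":{"type":"number"},"x":{"type":"number"},"y":{"type":"number"},"z":{"type":"number"},"spin":{"type":"number"}}}}},"required":["series"]}

```bash
mkdir -p pics; ls; python3 - <<'E'
from station import ctrl
import cv2
print(ctrl.observe(), ctrl.tcp_to_grasp)
for n in("top","side"):
    cv2.imwrite(f"pics/{n}0.png",ctrl.snapshot(n)[:,:,::-1]); print(ctrl.get_calibration(n))
E
```

```text
pics
{'time_s': 0.0, 'joints': array([-1.39798898e+00,  3.42724966e-01,  1.52500577e+00, -5.56747870e-05,
        1.27537696e+00, -1.45999535e-01]), 'dq': array([-0.00080053, -0.00036924,  0.00072325, -0.00050136,  0.00174097,
       -0.00114196]), 'joint_torque': array([-2.58915986e-05, -4.31237698e+01, -2.44220138e+01,  7.16627156e-02,
        5.59932785e-02, -1.45013391e-04]), 'eef_pos': array([ 164.48868691, -498.14737552,  226.04771468]), 'ee_rot': array([-0.11170881, -0.69811507, -0.11277951,  0.69816708]), 'ft_force': array([-0.33016324, -0.15928882,  0.25000209]), 'moment': array([ 0.01206705, -0.05934119,  0.01127417]), 'gripper_width': 92.1361328443351} 18.8
{'vertical_fov': 50.57377095045567, 'cx': 320.9274852116014, 'cy': 205.20098428852617, 'pose': array([[-9.43849985e-03,  9.93640968e-01, -1.12198674e-01,
         4.44809477e+02],
       [-9.99953117e-01, -9.13615789e-03,  3.20856355e-03,
         5.63543665e+00],
       [ 2.16309539e-03,  1.12223697e-01,  9.93680614e-01,
         1.18419760e+03],
       [ 0.00000000e+00,  0.00000000e+00,  0.00000000e+00,
         1.00000000e+00]])}
{'vertical_fov': 44.43564471268603, 'cx': 308.3139337228346, 'cy': 203.56598263191196, 'pose': array([[ 9.95270803e-01,  6.66412009e-02, -7.06751671e-02,
         4.92986168e+02],
       [-9.71390202e-02,  6.84283522e-01, -7.22717145e-01,
        -1.12057441e+03],
       [ 1.99113818e-04,  7.26164590e-01,  6.87520872e-01,
         1.16753382e+03],
       [ 0.00000000e+00,  0.00000000e+00,  0.00000000e+00,
         1.00000000e+00]])}
```

View pics/top0.png

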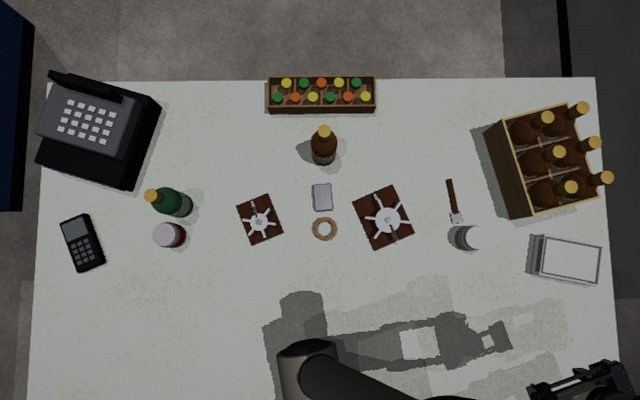

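View pics/side0.png

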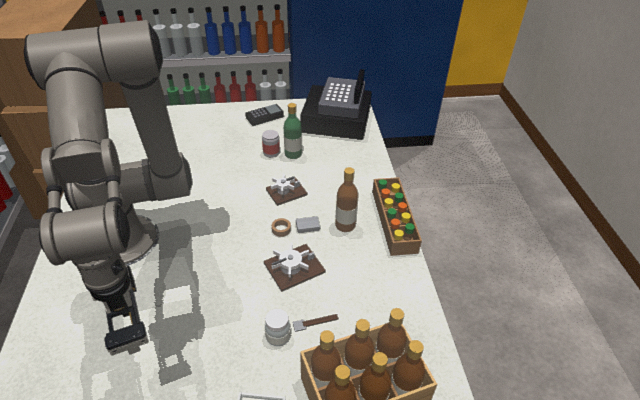

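The top view shows the large counter near pixel (387,218), the small one near (260,221), the tape at (324,228), the tin at (322,196) and the jar at (468,237). Next I'll measure the counters and zoom in.

```bash
cat > h.py <<'E'
import numpy as np, cv2
from station import ctrl
def ray(n,u,v):
    c=ctrl.get_calibration(n); f=200/np.tan(np.radians(c["vertical_fov"]/2)); P=c["pose"]
    return P[:3,3], P[:3,:3]@np.array([(u-c["cx"])/f,-(v-c["cy"])/f,-1])
def pt(n,u,v,z):
    o,d=ray(n,u,v); return (o+d*(z-o[2])/d[2])[:2]
def proj(n,p):
    c=ctrl.get_calibration(n); f=200/np.tan(np.radians(c["vertical_fov"]/2)); P=c["pose"]
    q=P[:3,:3].T@(np.array(p,float)-P[:3,3]); return np.array([c["cx"]+f*q[0]/-q[2],c["cy"]-f*q[1]/-q[2]])
def wheel(n,img,uv,R,zt=54):
    "wheel centre (world) from white top-face mask, near pixel uv"
    hsv=cv2.cvtColor(img,cv2.COLOR_RGB2HSV); x0,y0=int(uv[0])-36,int(uv[1])-36
    return hsv,x0,y0
def plate(n,img,uv,r=45):
    "brown plate: hull of brown pixels near uv, world rect on z=12"
    hsv=cv2.cvtColor(img,cv2.COLOR_RGB2HSV); m=((hsv[...,0]<15)|(hsv[...,0]>170))&(hsv[...,1]>90)&(hsv[...,2]<150)
    k=np.zeros(m.shape,np.uint8); cv2.circle(k,(int(uv[0]),int(uv[1])),r,1,-1)
    v,u=np.nonzero(m&(k>0)); w=np.array([pt(n,a,b,12) for a,b in zip(u,v)],np.float32)
    return w,cv2.minAreaRect(cv2.convexHull(w))
E
python3 - <<'E'
from h import *
a=cv2.imread("pics/top0.png");b=cv2.imread("pics/side0.png")
for n,im,L,S,r in(("top",a,(385,218),(260,220),38),("side",b,(294,266),(287,190),32)):
    for uv,rr in((L,r+2),(S,r-10)):
        w,R=plate(n,im[:,:,::-1].copy(),uv,rr); print(n,len(w),np.round(R[0],1),np.round(R[1],1),round(R[2],1))
c=lambda im,u,v,s,k:cv2.resize(im[v-s:v+s,u-s:u+s],(400,400),interpolation=cv2.INTER_CUBIC)
cv2.imwrite("pics/c0.png",np.hstack([c(a,385,218,36,0),c(a,260,220,36,0)]))
cv2.imwrite("pics/c1.png",np.hstack([c(b,294,266,36,0),c(b,287,190,36,0)]))
E
```

```text
top 1487 [ 543.4 -170.3] [147.3 122.1] 23.2
top 915 [540.9 173.4] [117.4  93.6] 21.8
side 45 [ 542.1 -174.2] [143.1 116.4] 22.3
side 14 [539.1 158.2] [ 53.5 134. ] 87.1
```

View pics/c0.png

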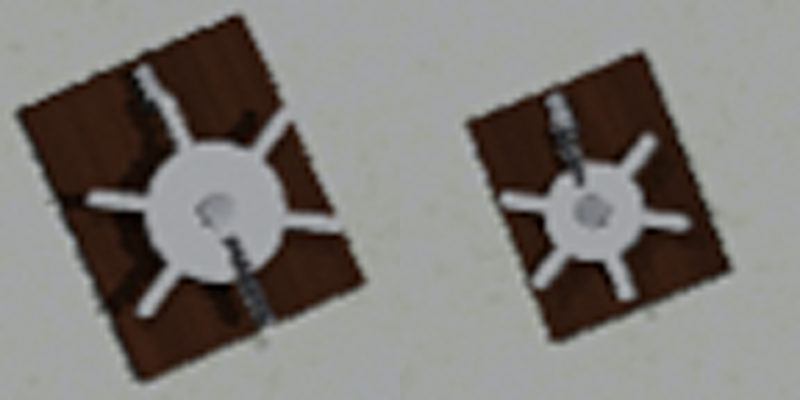

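View pics/c1.png

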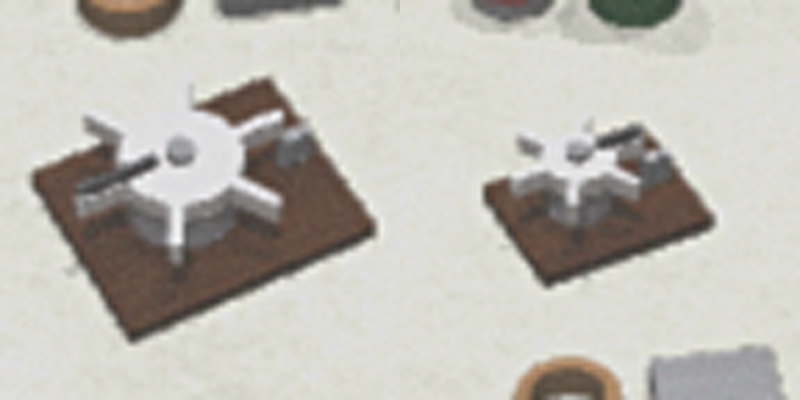

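Both views agree. The large rib lobe stands opposite its pointer (wheel ≈ -3.14, three clicks needed), and the small rib lobe is at its pointer. I'll check the hub positions from disc pixels and work out the tool axes.

```bash
python3 - <<'E'
from h import *
from scipy.spatial.transform import Rotation as R
for n,L,S in(("top",(387.3,220),(258.7,222.2)),("side",(290.8,258.8),(283,182.4))):
    print(n,np.round(pt(n,*L,54),1),np.round(pt(n,*S,54),1))
# rib/pointer lobe direction check, top crop pixels
p=lambda x,y:pt("top",x*.18+349,y*.18+182,60); q=lambda x,y:pt("top",x*.18+224,y*.18+184,60)
d=p(232,240)-p(265,322);print(np.degrees(np.arctan2(d[1],d[0])))
d=q(158,100)-q(182,178);print(np.degrees(np.arctan2(d[1],d[0])))
o=ctrl.observe();q=o["ee_rot"];M=R.from_quat(np.r_[q[1:],q[0]]).as_matrix();print(M.round(3),o["eef_pos"])
E
```

```text
top [ 530.9 -175.3] [528.2 168.8]
side [ 532.9 -181.3] [530.5 164.7]
20.44989406938121
17.388524778365355
[[-0.     0.313 -0.95 ]
 [ 0.001 -0.95  -0.313]
 [-1.    -0.001 -0.   ]] [ 164.53374708 -498.17625783  226.12867352]
```

Request:
arm_command --series '[{"spin":-4,"grip":255},{"y":-0.0075,"z":-0.04,"grip":255},{"y":-0.0075,"z":-0.04,"grip":255},{"y":-0.0075,"z":-0.04,"grip":255},{"y":-0.0075,"z":-0.04,"grip":255},{"y":-0.0075,"z":-0.04,"grip":255},{"y":-0.0075,"z":-0.04,"grip":255},{"y":-0.0075,"z":-0.04,"grip":255},{"y":-0.0075,"z":-0.04,"grip":255},{"y":-0.0075,"z":-0.04,"grip":255},{"y":-0.0075,"z":-0.04,"grip":255},{"y":-0.0075,"z":-0.04,"grip":255},{"y":-0.0075,"z":-0.04,"grip":255},{"y":-0.0075,"z":-0.04,"grip":255},{"x":0.04,"grip":255},{"x":0.04,"grip":255},{"x":0.04,"grip":255},{"grip":255},{"grip":255}]'

```text
invalid input
```

Request:
arm_command --series '[{"x":0,"y":0,"z":0,"spin":-4,"grip":255}]'

```text
time_s: 0.22
eef_pos: [164.5, -498.3, 226.3]
ee_rot: [-0.137, -0.694, -0.137, 0.694]
ft_force: [1.1, -0.2, 0.4]
gripper_width: 85.8
```

All five fields are needed in each row.

Request:
arm_command --series '[{"x":0,"y":-0.0075,"z":-0.04,"spin":0,"grip":255},{"x":0,"y":-0.0075,"z":-0.04,"spin":0,"grip":255},{"x":0,"y":-0.0075,"z":-0.04,"spin":0,"grip":255},{"x":0,"y":-0.0075,"z":-0.04,"spin":0,"grip":255},{"x":0,"y":-0.0075,"z":-0.04,"spin":0,"grip":255},{"x":0,"y":-0.0075,"z":-0.04,"spin":0,"grip":255},{"x":0,"y":-0.0075,"z":-0.04,"spin":0,"grip":255},{"x":0,"y":-0.0075,"z":-0.04,"spin":0,"grip":255},{"x":0,"y":-0.0075,"z":-0.04,"spin":0,"grip":255},{"x":0,"y":-0.0075,"z":-0.04,"spin":0,"grip":255},{"x":0,"y":-0.0075,"z":-0.04,"spin":0,"grip":255},{"x":0,"y":-0.0075,"z":-0.04,"spin":0,"grip":255},{"x":0,"y":-0.0075,"z":-0.04,"spin":0,"grip":255},{"x":0.04,"y":0,"z":0,"spin":0,"grip":255},{"x":0.04,"y":0,"z":0,"spin":0,"grip":255},{"x":0.04,"y":0,"z":0,"spin":0,"grip":255},{"x":0,"y":0,"z":0,"spin":0,"grip":255},{"x":0,"y":0,"z":0,"spin":0,"grip":255},{"x":0,"y":0,"z":0,"spin":0,"grip":255}]'

```text
time_s: 2.6
eef_pos: [609.9, -211.9, 109.0]
ee_rot: [0.137, 0.695, 0.136, -0.693]
ft_force: [-0.1, -0.5, 0.2]
gripper_width: 0.4
```

```bash
python3 - <<'E'
from h import *
a=ctrl.snapshot("top")[:,:,::-1];b=ctrl.snapshot("side")[:,:,::-1]
c=lambda im,u,v,s:cv2.resize(im[v-s:v+s,u-s:u+s],(400,400),interpolation=cv2.INTER_CUBIC)
cv2.imwrite("pics/n1.png",np.hstack([c(a,395,218,60),c(b,300,260,50)]))
print(ctrl.observe()["joints"])
E
```

```text
[-4.52874443e-01  6.62098449e-01  1.32371878e+00 -7.85717066e-05
  1.15288568e+00  7.29368147e-01]
```

View pics/n1.png

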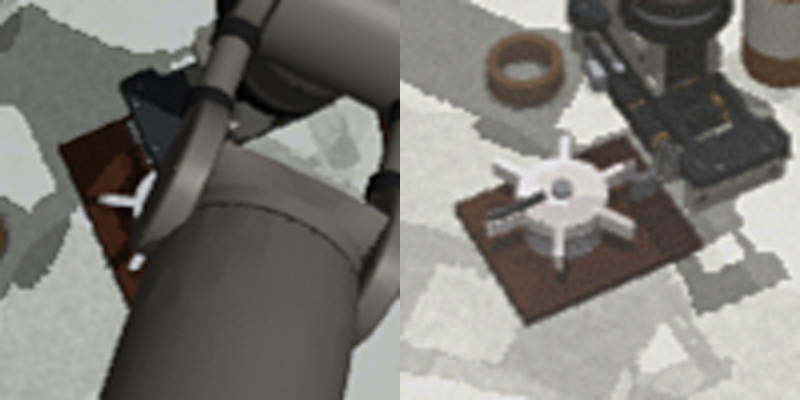

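```bash
python3 - <<'E'
from h import *
for p in([610,-212,109],[610,-212,42],[610,-212,175],[532,-176.5,54]):
    q=proj("side",p); print(q.round(1), ((q-[250,210])*4+[400,0]).round())
E
```

```text
[318.2 252.5] [673. 170.]
[317.8 267.5] [671. 230.]
[318.5 236.7] [674. 107.]
[290.4 257.6] [562. 190.]
```

The side view matches: the fingertip is at crop pixel (673,170), just clear of the lobe at (620,245), and the hub is at (562,190). I'll lower it and do the first flick.

Request:
arm_command --series '[{"x":0.03,"y":0,"z":0,"spin":0,"grip":255},{"x":0.025,"y":0,"z":0,"spin":0,"grip":255},{"x":0.011,"y":0,"z":0,"spin":0,"grip":255},{"x":0,"y":0,"z":0,"spin":0,"grip":255},{"x":0,"y":0,"z":0.005,"spin":0,"grip":255},{"x":0,"y":0,"z":0.005,"spin":0,"grip":255},{"x":0,"y":0,"z":0.005,"spin":0,"grip":255},{"x":0,"y":0,"z":0.005,"spin":0,"grip":255},{"x":0,"y":0,"z":0.005,"spin":0,"grip":255},{"x":0,"y":0,"z":0.005,"spin":0,"grip":255},{"x":0,"y":0,"z":0.005,"spin":0,"grip":255},{"x":0,"y":0,"z":0.005,"spin":0,"grip":255},{"x":0,"y":0,"z":0.005,"spin":0,"grip":255},{"x":0,"y":0,"z":0.005,"spin":0,"grip":255},{"x":0,"y":0,"z":0.005,"spin":0,"grip":255},{"x":0,"y":0,"z":0.003,"spin":0,"grip":255},{"x":0,"y":0,"z":0,"spin":0,"grip":255},{"x":0,"y":0,"z":0,"spin":0,"grip":255}]'

```text
time_s: 4.95
eef_pos: [555.3, -233.3, 40.8]
ee_rot: [0.137, 0.694, 0.136, -0.694]
ft_force: [0.2, 0.4, 0.7]
gripper_width: 1.0
```

```bash
python3 - <<'E'
from h import *
b=ctrl.snapshot("side")[:,:,::-1]
c=lambda im,u,v,s:cv2.resize(im[v-s:v+s,u-s:u+s],(500,500),interpolation=cv2.INTER_CUBIC)
cv2.imwrite("pics/n2.png",c(b,295,255,50))
E
```

```text
(no output)
```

View pics/n2.png

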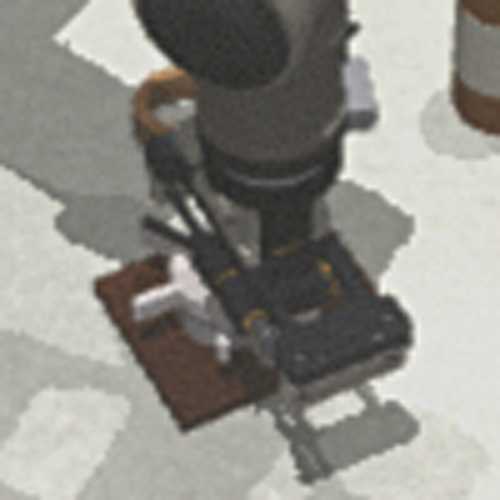

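The white lobe at crop pixel (150,300) has no rib any more, and a dark rib appears near (165,230), so one click seems done. I'll back out radially, return to the start and check from there.

Request:
arm_command --series '[{"x":0,"y":0.015,"z":0,"spin":0,"grip":255},{"x":0,"y":0.015,"z":0,"spin":0,"grip":255},{"x":0,"y":0,"z":0,"spin":0,"grip":255},{"x":0,"y":0,"z":-0.02,"spin":0,"grip":255},{"x":0,"y":0,"z":-0.02,"spin":0,"grip":255},{"x":0,"y":0,"z":-0.018,"spin":0,"grip":255},{"x":0,"y":0,"z":0,"spin":0,"grip":255},{"x":0,"y":-0.015,"z":0,"spin":0,"grip":255},{"x":0,"y":-0.015,"z":0,"spin":0,"grip":255},{"x":0,"y":0,"z":0,"spin":0,"grip":255}]'

```text
time_s: 6.25
eef_pos: [607.9, -209.9, 40.9]
ee_rot: [-0.137, -0.693, -0.137, 0.694]
ft_force: [-0.2, -0.2, -1.2]
gripper_width: 0.1
```

```bash
python3 - <<'E'
from h import *
b=ctrl.snapshot("side")[:,:,::-1]
c=lambda im,u,v,s:cv2.resize(im[v-s:v+s,u-s:u+s],(500,500),interpolation=cv2.INTER_CUBIC)
cv2.imwrite("pics/n3.png",c(b,295,255,50))
E
```

```text
(no output)
```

View pics/n3.png

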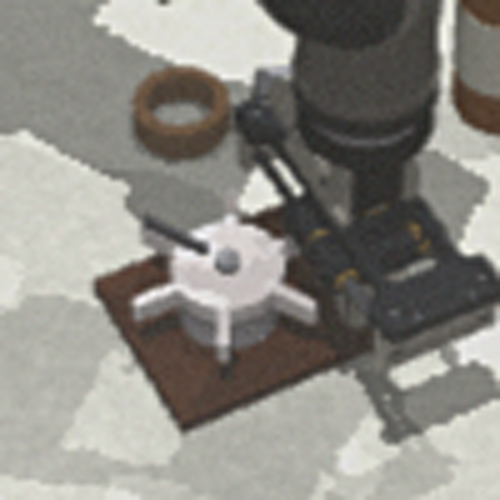

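Exactly one click. The rib now points up-left at (180,235), the lobes are at rest, and the plate hasn't moved. Second flick, with the same motion and return.

Request:
arm_command --series '[{"x":0,"y":0,"z":0.008,"spin":0,"grip":255},{"x":0,"y":0,"z":0.005,"spin":0,"grip":255},{"x":0,"y":0,"z":0.005,"spin":0,"grip":255},{"x":0,"y":0,"z":0.005,"spin":0,"grip":255},{"x":0,"y":0,"z":0.005,"spin":0,"grip":255},{"x":0,"y":0,"z":0.005,"spin":0,"grip":255},{"x":0,"y":0,"z":0.005,"spin":0,"grip":255},{"x":0,"y":0,"z":0.005,"spin":0,"grip":255},{"x":0,"y":0,"z":0.005,"spin":0,"grip":255},{"x":0,"y":0,"z":0.005,"spin":0,"grip":255},{"x":0,"y":0,"z":0.005,"spin":0,"grip":255},{"x":0,"y":0,"z":0,"spin":0,"grip":255},{"x":0,"y":0,"z":0,"spin":0,"grip":255},{"x":0,"y":0.015,"z":0,"spin":0,"grip":255},{"x":0,"y":0.015,"z":0,"spin":0,"grip":255},{"x":0,"y":0,"z":0,"spin":0,"grip":255},{"x":0,"y":0,"z":-0.02,"spin":0,"grip":255},{"x":0,"y":0,"z":-0.02,"spin":0,"grip":255},{"x":0,"y":0,"z":-0.018,"spin":0,"grip":255},{"x":0,"y":0,"z":0,"spin":0,"grip":255}]'

```text
time_s: 8.8
eef_pos: [620.8, -238.4, 40.4]
ee_rot: [0.137, 0.694, 0.137, -0.694]
ft_force: [-0.6, -0.4, 0.3]
gripper_width: 0.4
```

```bash
python3 - <<'E'
from h import *
b=ctrl.snapshot("side")[:,:,::-1]
c=lambda im,u,v,s:cv2.resize(im[v-s:v+s,u-s:u+s],(500,500),interpolation=cv2.INTER_CUBIC)
cv2.imwrite("pics/n4.png",c(b,295,255,50))
E
```

```text
(no output)
```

View pics/n4.png

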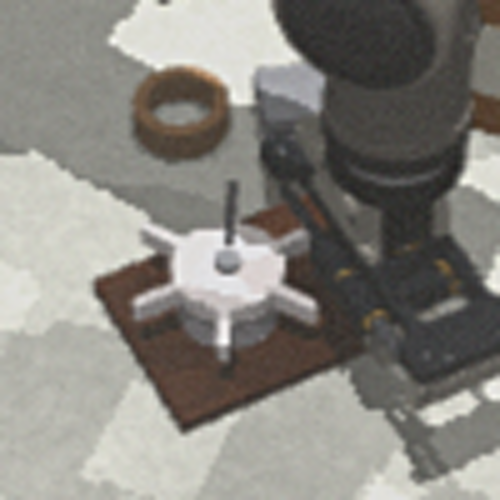

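Second click done: the rib points up at (232,210), one click before the pointer. Third flick, then I'll withdraw and lift.

Request:
arm_command --series '[{"x":0,"y":-0.015,"z":0,"spin":0,"grip":255},{"x":0,"y":-0.015,"z":0,"spin":0,"grip":255},{"x":0,"y":0,"z":0.008,"spin":0,"grip":255},{"x":0,"y":0,"z":0.005,"spin":0,"grip":255},{"x":0,"y":0,"z":0.005,"spin":0,"grip":255},{"x":0,"y":0,"z":0.005,"spin":0,"grip":255},{"x":0,"y":0,"z":0.005,"spin":0,"grip":255},{"x":0,"y":0,"z":0.005,"spin":0,"grip":255},{"x":0,"y":0,"z":0.005,"spin":0,"grip":255},{"x":0,"y":0,"z":0.005,"spin":0,"grip":255},{"x":0,"y":0,"z":0.005,"spin":0,"grip":255},{"x":0,"y":0,"z":0.005,"spin":0,"grip":255},{"x":0,"y":0,"z":0.005,"spin":0,"grip":255},{"x":0,"y":0,"z":0,"spin":0,"grip":255},{"x":0,"y":0,"z":0,"spin":0,"grip":255},{"x":0,"y":0.015,"z":0,"spin":0,"grip":255},{"x":0,"y":0.02,"z":0,"spin":0,"grip":255},{"x":0,"y":0,"z":0,"spin":0,"grip":255},{"x":-0.04,"y":0,"z":0,"spin":0,"grip":255},{"x":-0.04,"y":0,"z":0,"spin":0,"grip":255}]'

```text
time_s: 11.35
eef_pos: [568.0, -265.2, 121.0]
ee_rot: [-0.136, -0.693, -0.137, 0.694]
ft_force: [0.5, -0.2, 0.5]
gripper_width: 0.4
```

Request:
arm_command --series '[{"x":-0.04,"y":0,"z":0,"spin":0,"grip":255},{"x":-0.04,"y":0,"z":0,"spin":0,"grip":255},{"x":-0.03,"y":0,"z":0,"spin":0,"grip":255},{"x":0,"y":-0.0365,"z":-0.0176,"spin":0,"grip":255},{"x":0,"y":-0.0365,"z":-0.0176,"spin":0,"grip":255},{"x":0,"y":-0.0365,"z":-0.0176,"spin":0,"grip":255},{"x":0,"y":-0.0365,"z":-0.0176,"spin":0,"grip":255},{"x":0,"y":-0.0365,"z":-0.0176,"spin":0,"grip":255},{"x":0,"y":-0.0365,"z":-0.0176,"spin":0,"grip":255},{"x":0,"y":-0.0365,"z":-0.0176,"spin":0,"grip":255},{"x":0,"y":-0.0365,"z":-0.0176,"spin":0,"grip":255},{"x":0,"y":-0.0365,"z":-0.0176,"spin":0,"grip":255},{"x":0,"y":-0.0365,"z":-0.0176,"spin":0,"grip":255},{"x":0,"y":0,"z":0,"spin":0,"grip":255},{"x":0.04,"y":0,"z":0,"spin":0,"grip":255},{"x":0.04,"y":0,"z":0,"spin":0,"grip":255},{"x":0.04,"y":0,"z":0,"spin":0,"grip":255},{"x":0,"y":0,"z":0,"spin":0,"grip":255},{"x":0,"y":0,"z":0,"spin":0,"grip":255}]'

```text
time_s: 13.72
eef_pos: [593.9, 138.4, 112.2]
ee_rot: [0.136, 0.695, 0.136, -0.693]
ft_force: [-0.2, 0.7, 0.4]
gripper_width: 0.6
```

```bash
python3 - <<'E'
from h import *
a=ctrl.snapshot("top")[:,:,::-1];b=ctrl.snapshot("side")[:,:,::-1]
c=lambda im,u,v,s:cv2.resize(im[v-s:v+s,u-s:u+s],(400,400),interpolation=cv2.INTER_CUBIC)
cv2.imwrite("pics/n5.png",np.hstack([c(a,385,218,36),c(b,290,190,40)]))
print(((proj("side",[593,139,109])-[250,150])*5+[400,0]).round(),plate("top",a[:,:,::-1].copy(),(385,218),40)[1])
E
```

```text
[657. 119.] ((543.3902587890625, -170.3297882080078), (147.2902374267578, 122.10285949707031), 23.1679744720459)
```

View pics/n5.png

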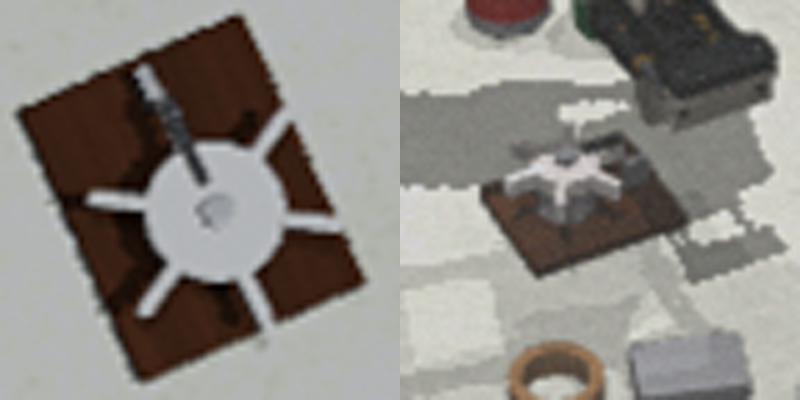

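The large wheel is finished: its rib lobe lines up with the pointer at (170,110), and the plate measures the same as before. The fingertip is at its start place by the small wheel, so I'll do the single flick there.

Request:
arm_command --series '[{"x":0.03,"y":0,"z":0,"spin":0,"grip":255},{"x":0.025,"y":0,"z":0,"spin":0,"grip":255},{"x":0.012,"y":0,"z":0,"spin":0,"grip":255},{"x":0,"y":0,"z":0,"spin":0,"grip":255},{"x":0,"y":0,"z":0.004,"spin":0,"grip":255},{"x":0,"y":0,"z":0.004,"spin":0,"grip":255},{"x":0,"y":0,"z":0.004,"spin":0,"grip":255},{"x":0,"y":0,"z":0.004,"spin":0,"grip":255},{"x":0,"y":0,"z":0.004,"spin":0,"grip":255},{"x":0,"y":0,"z":0.004,"spin":0,"grip":255},{"x":0,"y":0,"z":0.004,"spin":0,"grip":255},{"x":0,"y":0,"z":0.004,"spin":0,"grip":255},{"x":0,"y":0,"z":0.004,"spin":0,"grip":255},{"x":0,"y":0,"z":0.004,"spin":0,"grip":255},{"x":0,"y":0,"z":0.004,"spin":0,"grip":255},{"x":0,"y":0,"z":0.004,"spin":0,"grip":255},{"x":0,"y":0,"z":0,"spin":0,"grip":255},{"x":0,"y":0,"z":0,"spin":0,"grip":255}]'

```text
time_s: 16.08
eef_pos: [548.7, 120.6, 43.7]
ee_rot: [0.137, 0.694, 0.136, -0.694]
ft_force: [-0.8, 0.4, -0.5]
gripper_width: 0.6
```

Request:
arm_command --series '[{"x":0,"y":0.01,"z":0,"spin":0,"grip":255},{"x":0,"y":0.015,"z":0,"spin":0,"grip":255},{"x":0,"y":0.015,"z":0,"spin":0,"grip":255},{"x":0,"y":0,"z":0,"spin":0,"grip":255},{"x":-0.04,"y":0,"z":0,"spin":0,"grip":255},{"x":-0.04,"y":0,"z":0,"spin":0,"grip":255},{"x":-0.04,"y":0,"z":0,"spin":0,"grip":255},{"x":-0.04,"y":0,"z":0,"spin":0,"grip":255},{"x":-0.03,"y":0,"z":0,"spin":0,"grip":255},{"x":0,"y":0.04,"z":0.01,"spin":0,"grip":255},{"x":0,"y":0.04,"z":0.01,"spin":0,"grip":255},{"x":0,"y":0.04,"z":0.01,"spin":0,"grip":255},{"x":0,"y":0.04,"z":0.01,"spin":0,"grip":255},{"x":0,"y":0.03,"z":0.01,"spin":0,"grip":255},{"x":0,"y":0,"z":0,"spin":0,"grip":255},{"x":0,"y":0,"z":0,"spin":0,"grip":255}]'

```text
time_s: 18.08
eef_pos: [589.3, -110.4, 233.6]
ee_rot: [-0.136, -0.694, -0.137, 0.694]
ft_force: [-0.0, 0.2, -0.7]
gripper_width: 0.3
```

```bash
python3 - <<'E'
from h import *
a=ctrl.snapshot("top")[:,:,::-1];b=ctrl.snapshot("side")[:,:,::-1]
c=lambda im,u,v,s:cv2.resize(im[v-s:v+s,u-s:u+s],(400,400),interpolation=cv2.INTER_CUBIC)
cv2.imwrite("pics/n6.png",np.vstack([np.hstack([cv2.resize(a,(400,250)),cv2.resize(b,(400,250))]),np.hstack([c(a,260,220,36),c(b,288,190,36)])[:340]]))
print(plate("top",a[:,:,::-1].copy(),(260,220),28)[1])
E
```

```text
((541.0799560546875, 173.12451171875), (117.51541137695312, 93.9300765991211), 21.94389533996582)
```

View pics/n6.png

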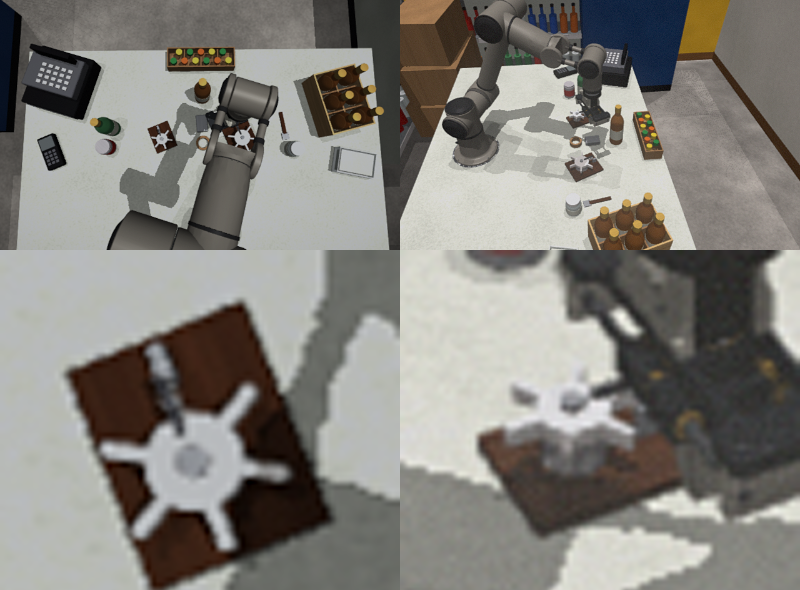

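The top crop shows the small wheel's rib still at its pointer (165,390), lobes at rest and plate unmoved, so the flick missed. The closed fingertip must be narrower along the radius than I assumed. I'll repeat it 11 mm nearer the hub, which still leaves about 4 mm of clearance there.

Request:
arm_command --series '[{"x":0,"y":-0.03,"z":-0.0122,"spin":0,"grip":255},{"x":0,"y":-0.03,"z":-0.0122,"spin":0,"grip":255},{"x":0,"y":-0.03,"z":-0.0122,"spin":0,"grip":255},{"x":0,"y":-0.03,"z":-0.0122,"spin":0,"grip":255},{"x":0,"y":-0.03,"z":-0.0122,"spin":0,"grip":255},{"x":0,"y":-0.03,"z":-0.0122,"spin":0,"grip":255},{"x":0,"y":-0.03,"z":-0.0122,"spin":0,"grip":255},{"x":0,"y":-0.03,"z":-0.0122,"spin":0,"grip":255},{"x":0,"y":0,"z":0,"spin":0,"grip":255},{"x":0.04,"y":0,"z":0,"spin":0,"grip":255},{"x":0.04,"y":0,"z":0,"spin":0,"grip":255},{"x":0.04,"y":0,"z":0,"spin":0,"grip":255},{"x":0,"y":0,"z":0,"spin":0,"grip":255},{"x":0,"y":0,"z":0,"spin":0,"grip":255}]'

```text
time_s: 19.92
eef_pos: [589.8, 147.8, 115.4]
ee_rot: [0.137, 0.695, 0.136, -0.693]
ft_force: [1.1, 0.7, 0.1]
gripper_width: 0.5
```

```bash
python3 - <<'E'
from h import *
b=ctrl.snapshot("side")[:,:,::-1];t=ctrl.snapshot("top")[:,:,::-1]
c=lambda im,u,v,s:cv2.resize(im[v-s:v+s,u-s:u+s],(400,400),interpolation=cv2.INTER_CUBIC)
cv2.imwrite("pics/n7.png",np.hstack([c(b,295,185,32),c(t,265,215,32)]))
print(((proj("side",ctrl.observe()["eef_pos"])-[263,153])*6.25).round())
E
```

```text
[234. 110.]
```

View pics/n7.png

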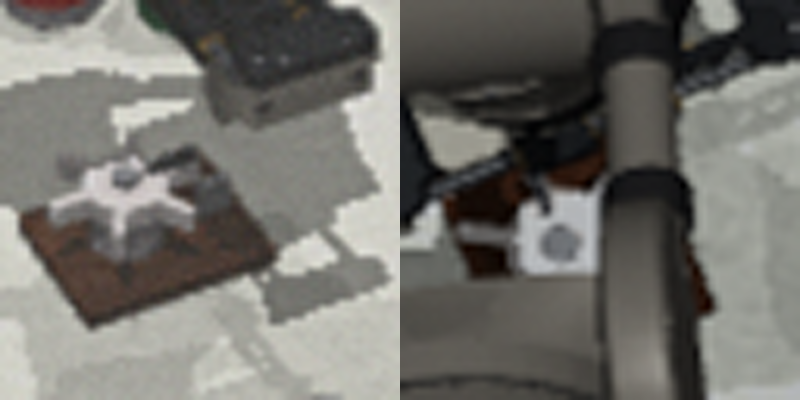

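The rib is still at the pointer (185,160), and the fingertip at (234,110) is where planned. Flicking again.

Request:
arm_command --series '[{"x":0.03,"y":0,"z":0,"spin":0,"grip":255},{"x":0.025,"y":0,"z":0,"spin":0,"grip":255},{"x":0.015,"y":0,"z":0,"spin":0,"grip":255},{"x":0,"y":0,"z":0,"spin":0,"grip":255},{"x":0,"y":0,"z":0.004,"spin":0,"grip":255},{"x":0,"y":0,"z":0.004,"spin":0,"grip":255},{"x":0,"y":0,"z":0.004,"spin":0,"grip":255},{"x":0,"y":0,"z":0.004,"spin":0,"grip":255},{"x":0,"y":0,"z":0.004,"spin":0,"grip":255},{"x":0,"y":0,"z":0.004,"spin":0,"grip":255},{"x":0,"y":0,"z":0.004,"spin":0,"grip":255},{"x":0,"y":0,"z":0.004,"spin":0,"grip":255},{"x":0,"y":0,"z":0.004,"spin":0,"grip":255},{"x":0,"y":0,"z":0.004,"spin":0,"grip":255},{"x":0,"y":0,"z":0.004,"spin":0,"grip":255},{"x":0,"y":0,"z":0.004,"spin":0,"grip":255},{"x":0,"y":0,"z":0,"spin":0,"grip":255},{"x":0,"y":0,"z":0,"spin":0,"grip":255}]'

```text
time_s: 22.28
eef_pos: [544.6, 129.7, 43.8]
ee_rot: [0.137, 0.694, 0.136, -0.694]
ft_force: [0.1, 0.2, -0.1]
gripper_width: 0.7
```

Request:
arm_command --series '[{"x":0,"y":0.01,"z":0,"spin":0,"grip":255},{"x":0,"y":0.02,"z":0,"spin":0,"grip":255},{"x":0,"y":0.02,"z":0,"spin":0,"grip":255},{"x":0,"y":0,"z":0,"spin":0,"grip":255},{"x":-0.04,"y":0,"z":0,"spin":0,"grip":255},{"x":-0.04,"y":0,"z":0,"spin":0,"grip":255},{"x":-0.04,"y":0,"z":0,"spin":0,"grip":255},{"x":-0.04,"y":0,"z":0,"spin":0,"grip":255},{"x":-0.03,"y":0,"z":0,"spin":0,"grip":255},{"x":0,"y":0.04,"z":0.01,"spin":0,"grip":255},{"x":0,"y":0.04,"z":0.01,"spin":0,"grip":255},{"x":0,"y":0.04,"z":0.01,"spin":0,"grip":255},{"x":0,"y":0.04,"z":0.01,"spin":0,"grip":255},{"x":0,"y":0.03,"z":0.01,"spin":0,"grip":255},{"x":0,"y":0,"z":0,"spin":0,"grip":255},{"x":0,"y":0,"z":0,"spin":0,"grip":255}]'

```text
time_s: 24.28
eef_pos: [588.9, -110.6, 233.6]
ee_rot: [-0.136, -0.694, -0.137, 0.694]
ft_force: [-0.7, -1.0, 0.8]
gripper_width: 0.5
```

```bash
cat > rib.py <<'E'
from h import *
def lobes(im,H,yaw,R,n="top"):
    "mean brightness along each lobe's ridge, by local angle in degrees"
    g=cv2.cvtColor(im,cv2.COLOR_BGR2GRAY).astype(np.float32); out={}
    for k in range(6):
        a=np.radians(yaw+60*k); P=np.array([proj(n,[H[0]+r*np.cos(a),H[1]+r*np.sin(a),58]) for r in np.linspace(.62*R,.9*R,9)],np.float32)
        out[60*k]=round(float(cv2.remap(g,P[:,:1],P[:,1:],cv2.INTER_LINEAR).mean()))
    return out
E
python3 - <<'E'
from rib import *
old=cv2.imread("pics/top0.png"); a=ctrl.snapshot("top")[:,:,::-1].copy(); cv2.imwrite("pics/top8.png",a)
for im in(old,a):print("small",lobes(im,(529,169),21.8,46))
print("large before",lobes(old,(532,-175.5),23,62))
print(plate("top",a[:,:,::-1].copy(),(260,220),28)[1])
E
```

```text
small {0: 53, 60: 165, 120: 164, 180: 164, 240: 162, 300: 164}
small {0: 188, 60: 190, 120: 187, 180: 187, 240: 140, 300: 63}
large before {0: 160, 60: 164, 120: 164, 180: 52, 240: 165, 300: 163}
((539.9482421875, 173.23321533203125), (117.73038482666016, 93.96514892578125), 21.228256225585938)
```

The rib reading on the small wheel moved from local 0° to -60°, which is exactly one click clockwise. I'll move clear and do the last check.

Request:
arm_command --series '[{"x":0,"y":0.03,"z":0.03,"spin":0,"grip":255},{"x":0,"y":0.03,"z":0.03,"spin":0,"grip":255},{"x":0,"y":0.03,"z":0.03,"spin":0,"grip":255},{"x":0,"y":0.03,"z":0.03,"spin":0,"grip":255},{"x":0,"y":0.03,"z":0.03,"spin":0,"grip":255},{"x":0,"y":0.03,"z":0.03,"spin":0,"grip":255},{"x":0,"y":0.03,"z":0.03,"spin":0,"grip":255},{"x":0,"y":0.03,"z":0.03,"spin":0,"grip":255},{"x":0,"y":0.02,"z":0.04,"spin":0,"grip":255},{"x":0,"y":0.02,"z":0.04,"spin":0,"grip":255},{"x":0,"y":0,"z":0,"spin":0,"grip":255},{"x":0,"y":0,"z":0,"spin":0,"grip":255},{"x":0,"y":0,"z":0,"spin":0,"grip":255}]'

```text
time_s: 25.95
eef_pos: [400.3, -490.4, 233.9]
ee_rot: [0.137, 0.694, 0.137, -0.694]
ft_force: [-0.1, 0.2, 0.1]
gripper_width: 0.3
```

```bash
python3 - <<'E'
from rib import *
a=ctrl.snapshot("top")[:,:,::-1].copy(); b=ctrl.snapshot("side")[:,:,::-1]
print("small",lobes(a,(529,169),21.8,46)); print("large",lobes(a,(532,-175.5),23,62))
for uv,r in(((385,218),40),((260,220),28)): print(plate("top",a[:,:,::-1].copy(),uv,r)[1])
cv2.imwrite("pics/n9.png",np.vstack([cv2.resize(a[150:300,200:500],(800,400),interpolation=cv2.INTER_CUBIC),np.hstack([cv2.resize(b,(320,200)),cv2.resize(b[150:290,220:340],(233,200*1),interpolation=cv2.INTER_CUBIC),np.zeros((200,247,3),np.uint8)])]))
E
```

```text
small {0: 174, 60: 177, 120: 174, 180: 173, 240: 170, 300: 57}
large {0: 57, 60: 173, 120: 174, 180: 176, 240: 175, 300: 173}
((543.3902587890625, -170.3297882080078), (147.2902374267578, 122.10285949707031), 23.1679744720459)
((539.9180297851562, 173.8175048828125), (117.74714660644531, 93.72673034667969), 20.838211059570312)
```

View pics/n9.png

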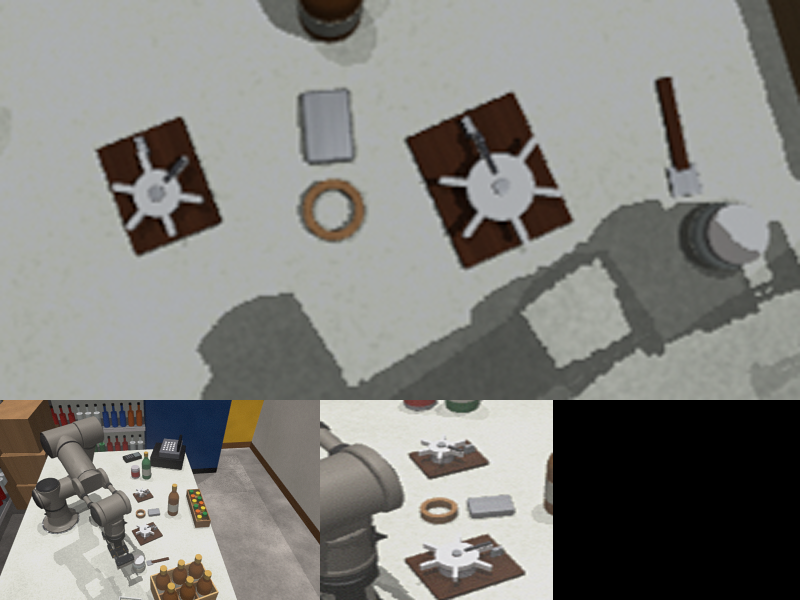

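The large rib is at its pointer (475,140), and the small rib is one click clockwise of its pointer (178,165). Everything else is in place and the arm is clear, so I'm handing in.

```bash
python3 -c "
from station import ctrl
print(ctrl.finish_job())"
```

```text
the job is handed in; nothing more can be done
None
```

I booked the bottle on both counters, in the order asked, and handed the job in at about 26 s of the 72 s allowed. It reports no verdict.

- **Large counter:** I flicked the wheel three single clicks clockwise. The last check shows the ribbed lobe at its pointer, and the foot plate measures exactly where it started.
- **Small counter:** My first flick missed because the finger ran too far out from the hub, and a picture showed the wheel still on its pointer with the plate unmoved. I repeated it 11 mm nearer the hub, and the ribbed lobe now stands exactly one click clockwise of its pointer.
- **Small counter may have moved:** After that second flick its foot plate measures about 1 mm and 1° from where it began. That is close to my measuring error, but it could be a real slight nudge.
- **Everything else:** The objects in the final pictures look undisturbed. The arm finished well clear of the counters, and the force readings after each move were about 1.5 N or less.

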